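Lock the V anvil into the tester's stage

TASK

Take the anvil with the V groove out of the wooden rack and fit it in the bayonet socket of the hardness tester's stage: feel for the slots with light pressure, push it down against the spring, twist it a quarter turn clockwise (seen from above) to the stop, and let go so that it springs up into its locked position, upright. Never lean on the socket hard, and leave the other anvils, the reference block, the specimen and the round bar where they are.

Things in the scene. Friction and masses are not known exactly. Their poses are not given: they have to be found in the camera images.
- anvil_v_mid (a point): V anvil, plain steel, 66 mm tall, 0.34 to 0.5 kg, standing upright in one of the rack's holes. Point on its axis half-way up, 33 mm above its underside; z up, x along the V groove, y across (a half turn about z is the same). Round stem up to 26 mm, 32 mm diameter, tapering to 24 mm over the lowest 5 mm; flange of 42 mm diameter from 26 to 29 mm; block head from 29 to 66 mm.
- anvil_v_grip (a point): Where to grip the V anvil: on its axis, 52 mm above its underside. The head is 36 mm long (x) by 30 mm wide (y); grip it across the 30 mm. The groove in its top is 22 mm wide, 13 mm deep. Fingertips reaching more than 20 mm below this point would meet the flange or, with the anvil pushed in, the socket.
- anvil_v_lugs (a point): The V anvil's two lugs: a point on its axis 11 mm above the underside, at the lugs' mid-height. The lugs stand out on the stem's +x and -x sides, in line with the groove, to 22 mm from the axis; each is 8 mm wide and 6 mm tall (8 to 14 mm above the underside).
- mouth (a point): Centre of the flat top of the bayonet socket, a steel collar of 76 mm outer diameter, 80 mm above the bench; z up. Round bore of 35 mm diameter with two opposite slots, 11 mm wide, reaching 24 mm from the axis. The slots lie roughly along this x axis, but the collar is clamped anywhere within 25 degrees of it either way, which the readings do not show: look, or feel for them.
- socket_rest (a point): Socket axis 8 mm below the mouth: here is the anvil's underside when its lugs rest on the collar's top, not yet in the slots. In the slots, a sprung plunger meets the underside 12 mm below the mouth, with 6 N, growing by 0.6 N per mm. The collar stands at most 60 N in all from the anvil, downward or sideways (lugs turned hard against the stop); more damages it.
- socket_deep (a point): Socket axis 26 mm below the mouth: here is the anvil's underside when pushed right down, its flange on the collar (hard stop, 14 N of spring). From 23.5 mm down it can be turned, clockwise seen from above only, a quarter turn from the slots to a hard stop; the lugs have 4 degrees of play either way in the slots, and lock from 8 degrees short of the stop. Not yet 23 mm down, it cannot be turned.
- socket_locked (a point): Socket axis 20 mm below the mouth: here is the anvil's underside when locked. After the quarter turn, when let go, the spring lifts the lugs into their pockets and holds it there. If it is not turned far enough it stays 3 mm lower; if it is not turned at all it springs up much higher.
- stage: Cross-slide stage that carries the socket, fixed to the bench: 150 x 150 mm foot, origin at the centre of its underside, 40 mm tall plates, the socket's collar standing in the middle up to 80 mm; two small micrometer knobs stick out to 100 mm at +x and -y, below 40 mm height.
- rack: Wooden rack, 80 x 290 x 20 mm, fixed. Origin at the centre of its underside, y along its length. Three round holes of 49 mm diameter at y = -95, 0 and +95 mm, with their floor 8 mm above the bench, each with one anvil standing in it; any anvil may be in any hole.
- anvil_flat_mid (a point): steel anvil standing upright in one of the rack's three holes; 0.3 to 0.55 kg; flat anvil, with a round table of 52 mm diameter on a thin neck, 64 mm tall. Point on its axis 33 mm above the underside. Leave it.
- anvil_spot_mid (a point): steel anvil standing upright in one of the rack's three holes; 0.3 to 0.55 kg; spot anvil, round, with a cone up to a 10 mm tip, 64 mm tall. Point on its axis 33 mm above the underside. Leave it.
- test_block_center (a point): Reference block: steel disc, 60 mm diameter, 12 mm tall, lying on the bench; its centre. Leave it.
- specimen_mid (a point): Mounted specimen: black puck, 32 mm diameter, 18 mm tall, on the bench; its centre. Leave it.
- round_bar_center (a point): Round steel bar, 16 mm diameter, 90 mm long, lying on the bench along y; its centre. Leave it.
Mind the look-alikes: they are no part of the job. Leave any pink look-alike of the part that bears anvil_v_mid alone. Leave any pink look-alike of the stage alone.

How it is judged:
On the way:
1. the V anvil is pushed right down in the socket against the spring (z of anvil_v_mid in the frame of mouth below 0.0105 m and horizontal distance between anvil_v_mid and mouth below 0.004 m and angle between anvil_v_mid's own z axis and vertical below 0.1 rad), for 0.1 s.
At the end, for the whole second after the job is handed in: The V anvil is locked in the stage's socket: its underside 17.8 to 21.4 mm below the collar's top (sprung up into the pockets), within 4 mm of the socket's axis, turned a quarter turn with the groove across the slots (within 38 degrees of the given y axis), upright within 4.6 degrees (z of anvil_v_mid in the frame of mouth between 0.0116 and 0.0152 m and horizontal distance between anvil_v_mid and mouth below 0.004 m and angle between the x axis of anvil_v_mid and the y axis of mouth, either way round below 0.67 rad and angle between anvil_v_mid's own z axis and vertical below 0.08 rad); the robot touches nothing.
It fails at once if the V anvil pressed on the socket with more than 60 N (contact force between anvil_v and stage above 60 N).
It fails at once if another anvil, the reference block, the specimen or the bar moved by more than 30 mm (distance of any of anvil_flat_mid, anvil_spot_mid, test_block_center, specimen_mid, round_bar_center from where it was at the start of the episode above 0.03 m).
It also fails if it takes over 72 s, if anything falls off the work surface, if the arm or the gripper's body presses on something with over 40 N, if the wrist force passes 120 N, or if a joint passes its speed limit or range.

ROBOT

A 6-joint arm with a two-finger parallel gripper is mounted at the origin on the work surface. World frame = base frame: x ahead of the robot, y to its left, z up, the work surface at z = 0. Lengths are in m, angles in rad, forces in N, time in s.
With the tool pointing down it reaches from about 0.375 to 0.9 m from the base axis. Payload 3.1 kg.
Tool frame: the origin (TCP) lies on the mounting face of the last link; the fingertips stand 182 mm ahead of it and the grasp point (between the pads) lies 164 mm ahead of it; y points along the fingers, x is the direction in which the jaws open and shut, and the axes are right-handed (so a half turn about y gives the same grasp; the last joint's range is limited). The gripper opens to 87 mm and grips with 3 to 60 N. Pads are 19 mm wide; open, the fingers measure 117 mm over their backs; the gripper's body (75 mm by 190 mm) begins 51 mm behind the grasp point.
Start: joints at [1.004, 0.527, 1.433, -0, 1.181, -0.178], TCP at [0.236, 0.579, 0.405] pointing down, gripper open.
Joint ranges: [-3.08, 3.08], [-0.75, 2.2], [0.22, 2.44], [-1.43, 4.57], [0, 2.65], [-2.85, 2.85]. Speed limits (rad/s): [2.79, 2.79, 3.14, 3.14, 3.14, 3.14].

INTERFACE

Orientations are given as a unit quaternion [x, y, z, w].
In Python, from plant import env gives the robot as it stands. The module is installed in compiled form; this text tells all that it offers.
- The arm moves only by the tool move_arm, never from a script. Its argument "rows" is a list of rows, each an object with "jaw": the closure, from 0 (fully open) to 1 (shut); "translation": the shift along the tool's x, y, z in m, a list of three; "roll": the turn about the tool's y in degrees. A call has 1 to 20 rows; each row shifts and turns the commanded pose from where the row before left it, along the tool's axes as they then stand; what a row does not reach is not made up. A row lasts 1/8 s, in which the tool goes at most 62.5 mm and 10.7 degrees, less where a joint would pass 70% of its speed; a pose out of reach is approached as far as the arm can. A call with a gripper value outside its range is refused whole. The fingers move at their own pace and stop on an object; "squeeze" is the grip in N (left out, the last holds). Time passes only in rows, so rows that do not move let the fingers close. It gives the time, the measured TCP pose, the force and the opening at its end, in the units of the state.
- env.sense(): the state, without advancing time (a new reading comes with each control period).
- env.grab_frame(name): name is "scene" or "top" or "wrist"; returns a dict with "img" (400x640x3 uint8, blue, green, red), "depth" (400x640 float32, m along the optical axis (not along the pixel's ray), 0 where there is no reading), "fovy" (degrees; the focal length in pixels is half the picture's height over the tangent of half this angle, whatever the lens; pixels are square), "cx", "cy" (the principal point, pixels), "k1" (the pictures are not rectified: a ray, as slopes to the right and down, at radius r is drawn at 1 + k1 r^2 times it, then the intrinsics apply), "R" (3x3) and "t" (3): a world point X has camera coordinates R X + t; the wrist camera has in their place "T_tool_cam" (4x4, takes a point from camera to tool coordinates, whose origin is the TCP and whose axes are the tool frame's). Camera axes: x right, y down, z forward; pixel columns grow to the right and rows downward; lengths in m; the calibration is good to about 2 mm. A picture is of the moment at which its call begins: read the wrist's pose just before it.
- env.job_done(): hands the job in, once; it reports no verdict.
The state is a dict: "t": time; "joint_pos": joint angles; "qvel": joint speeds; "tau": joint torques, N m; "position": TCP position; "tool_rot": TCP orientation; "contact_force": force on the tool from outside, world axes, zero at the start; "torque": the same for the moment, N m; "gripper_width": finger opening in m.
Only numpy, scipy, OpenCV 4.12 (cv2) and the standard library are available. Lean on these libraries where they do the work, as an engineer would, in place of code of your own. Each camera call takes 0.05 s, during which the arm holds its last target.

## Working session

There is one attempt and no reset: what is moved stays moved. The work goes in short steps, Python scripts to look and compute and a tool call to move; the robot and the scene stay as the last step left them, time stands still between calls to the robot, and variables do not carry over. Pictures are saved under pics/ and viewed, and the job is handed in when it is done.

Besides the shell and the picture viewer there is one more tool, called by a JSON object that holds its "method" and its "body", one argument or row to a line. move_arm: Moves the arm, as the interface text tells. Its arguments: {"type":"object","properties":{"rows":{"type":"array"},"squeeze":{"type":"number"}},"required":["rows"]}

```bash
mkdir -p pics; cat > h.py <<'E'
import numpy as np, cv2
from plant import env
from scipy.spatial.transform import Rotation as Ro
def cam(f):
    F=200/np.tan(np.radians(f['fovy'])/2); return F
def pix2cam(f,u,v,d):
    F=cam(f); x=(u-f['cx'])/F; y=(v-f['cy'])/F
    rd=np.hypot(x,y); r=rd
    for _ in range(20): r=rd/(1+f['k1']*r*r)
    s=np.where(rd>0,r/np.maximum(rd,1e-12),1)
    return np.stack([x*s*d,y*s*d,d+0*x],-1)
def pose(f,s=None):
    if 'R' in f: R=np.array(f['R']);t=np.array(f['t']); return R.T,-R.T@t
    T=np.array(f['T_tool_cam']); Rt=Ro.from_quat(s['tool_rot']).as_matrix()
    return Rt@T[:3,:3], Rt@T[:3,3]+np.array(s['position'])
def cloud(f,s=None):
    vv,uu=np.mgrid[0:400,0:640].astype(float)
    P=pix2cam(f,uu,vv,f['depth'].astype(float)); R,o=pose(f,s)
    return P@R.T+o
def proj(f,X,s=None):
    R,o=pose(f,s); c=(np.atleast_2d(X)-o)@R
    x=c[:,0]/c[:,2];y=c[:,1]/c[:,2];k=1+f['k1']*(x*x+y*y);F=cam(f)
    return np.stack([x*k*F+f['cx'],y*k*F+f['cy']],-1)
E
python3 - <<'E'
from h import *
s=env.sense();print(s)
for n in ['scene','top','wrist']:
    s=env.sense();f=env.grab_frame(n); cv2.imwrite(f'pics/{n}0.png',f['img']); np.savez(f'{n}0.npz',**f,**{'s_'+k:v for k,v in s.items()})
    print(n,{k:f[k] for k in f if k not in('img','depth')})
E
```

```text
{'t': 0.0, 'joint_pos': array([ 1.00449915e+00,  5.28462418e-01,  1.43388926e+00, -2.49929618e-06,
        1.18138254e+00, -1.78499534e-01]), 'qvel': array([-0.00102928,  0.00014745,  0.00017056,  0.00121489, -0.00061519,
        0.00038793]), 'tau': array([-7.20349217e-04, -4.40045750e+01, -1.76589507e+01,  6.31219684e-02,
        5.84689470e-02, -1.66622181e-04]), 'position': array([0.23613233, 0.57831107, 0.40377766]), 'tool_rot': array([ 0.58727739,  0.39359405, -0.39498039, -0.58666811]), 'contact_force': array([ 0.00653716, -0.5172368 , -0.35113279]), 'torque': array([-0.01048552, -0.0122397 ,  0.03312607]), 'gripper_width': 0.08690802076108488}
scene {'fovy': 53.87633921485478, 'cx': 321.35739468831895, 'cy': 196.35974195220305, 'k1': 0.012028528508475972, 'R': array([[-0.50355025,  0.86395528,  0.00429162],
       [ 0.4685263 ,  0.27724401, -0.83881992],
       [-0.72589273, -0.42037725, -0.54439206]]), 't': array([ 0.21113123, -0.15816332,  1.30899772])}
top {'fovy': 50.407065883820366, 'cx': 326.70896561992834, 'cy': 196.47863343005383, 'k1': -0.11508141000185756, 'R': array([[-0.04018013, -0.99918879,  0.00270623],
       [-0.97850411,  0.03879976, -0.20254452],
       [ 0.20227521, -0.01078632, -0.97926932]]), 't': array([0.01635278, 0.49224418, 0.94381124])}
wrist {'fovy': 69.20004369755978, 'cx': 319.7692841128325, 'cy': 200.61514965700954, 'k1': -0.008591788944548798, 'T_tool_cam': array([[ 9.99999839e-01,  5.48148000e-04,  1.49970783e-04,
         5.70420041e-04],
       [-3.53775447e-07, -2.63296215e-01,  9.64715037e-01,
         2.01229091e-02],
       [ 5.68293358e-04, -9.64714881e-01, -2.63296173e-01,
         7.14122811e-02],
       [ 0.00000000e+00,  0.00000000e+00,  0.00000000e+00,
         1.00000000e+00]])}
```

View pics/scene0.png

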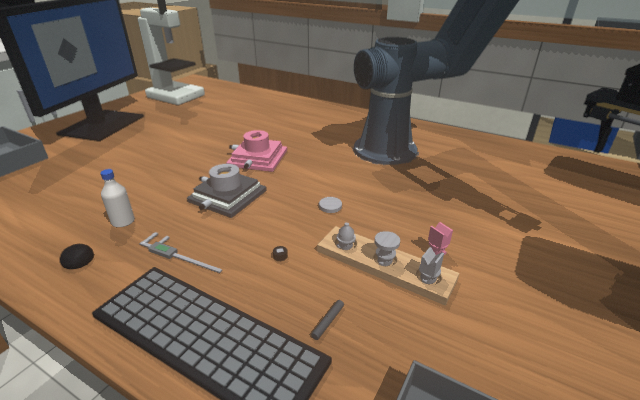

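View pics/top0.png

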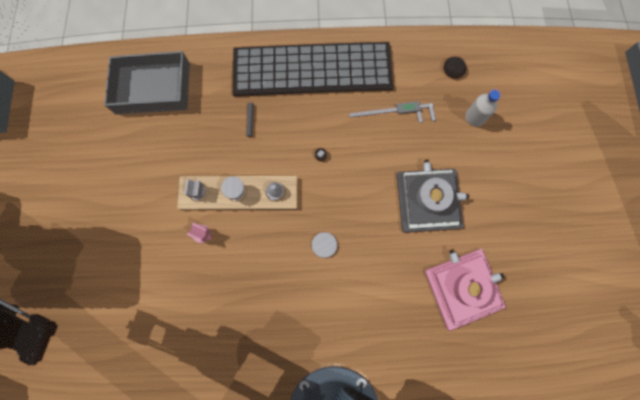

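View pics/wrist0.png

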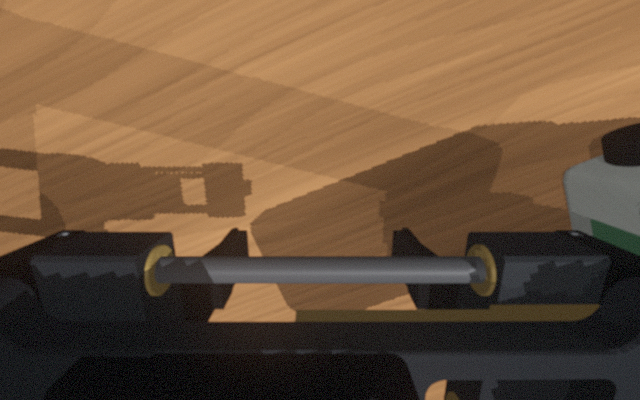

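Candidates, by top-image pixel:
- **V anvil:** grey V anvil in the rack (194,188), pink look-alike on the bench (199,232), flat anvil (232,188), spot anvil (274,190).
- **Socket:** grey stage (437,195), pink stage (474,290).

By the description I choose the grey V anvil and the grey stage. I'll check both with a crop.

```bash
python3 - <<'E'
from h import *
f=dict(np.load('top0.npz'));P=cloud(f)
f['img']=f['img']
a=cv2.resize(f['img'][160:250,160:310],None,fx=5,fy=5,interpolation=cv2.INTER_CUBIC)
b=cv2.resize(f['img'][150:240,390:480],None,fx=6,fy=6,interpolation=cv2.INTER_CUBIC)
cv2.imwrite('pics/ca.png',a);cv2.imwrite('pics/cb.png',b)
for n,(u,v) in dict(v=(194,188),flat=(232,188),spot=(274,190),puck=(321,154),bar=(250,120),blk=(324,245),collar=(437,180),pink=(199,232)).items(): print(n,P[v,u].round(3))
# clouds
Z=P[...,2]
m=(Z>0.074)&(Z<0.09)
sub=np.zeros_like(m);sub[165:225,405:470]=1
Q=P[m&sub];print('collar z',np.median(Q[:,2]));
pts=Q[:,:2];
(c,r)=cv2.minEnclosingCircle(pts.astype(np.float32));print(c,r,len(Q))
g=dict(np.load('scene0.npz'));G=cloud(g);z=G[...,2]
m=(z>0.074)&(z<0.09);sub=np.zeros_like(m);sub[155:195,200:250]=1
Q=G[m&sub];print('scene collar',cv2.minEnclosingCircle(Q[:,:2].astype(np.float32)),np.median(Q[:,2]))
for nm,C in(('top',P),('scene',G)):
    x,y,z=C[...,0],C[...,1],C[...,2]
    m=(abs(x-P[188,194,0])<.04)&(abs(y-P[188,194,1])<.04)&(z>.045)
    Q=C[m];print(nm,len(Q),Q.min(0),Q.max(0),cv2.minAreaRect(Q[:,:2].astype(np.float32)))
    # rack
    m=(z>.012)&(z<.026)&(abs(x-P[188,194,0])<.1)&(abs(y-P[188,232,1])<.25)
    Q=C[m];print('rack',cv2.minAreaRect(Q[:,:2].astype(np.float32)))
    # stage plate
    m=(z>.03)&(z<.05)&(abs(x-c[0])<.09)&(abs(y-c[1])<.09)
    Q=C[m];print('stage',cv2.minAreaRect(Q[:,:2].astype(np.float32)))
E
```

```text
v [0.522 0.306 0.065]
flat [0.516 0.214 0.075]
spot [0.51  0.118 0.064]
puck [0.606 0.006 0.019]
bar [0.705 0.183 0.015]
blk [0.383 0.007 0.007]
collar [ 0.515 -0.259  0.08 ]
pink [0.419 0.295 0.056]
collar z 0.07952285581502222
(0.48324400186538696, -0.25456851720809937) 0.03869258239865303 658
scene collar ((0.4852825999259949, -0.2541486322879791), 0.03990323096513748) 0.07833353200802029
top 277 [0.50256887 0.29200763 0.04526506] [0.54241177 0.32666239 0.07993104] ((0.5224613547325134, 0.30944401025772095), (0.0326029397547245, 0.03671365603804588), 82.87069702148438)
rack ((0.5205866098403931, 0.1729324758052826), (0.14844968914985657, 0.3841975927352905), 9.174690246582031)
stage ((0.49539098143577576, -0.2691211700439453), (0.1508672535419464, 0.1504082977771759), 1.090274691581726)
scene 392 [0.50378127 0.29190189 0.04542333] [0.54625744 0.32591935 0.07470357] ((0.5255187749862671, 0.30920684337615967), (0.03035990335047245, 0.03977947309613228), 81.87810516357422)
rack ((0.5216684341430664, 0.1712532490491867), (0.1492103785276413, 0.38149672746658325), 9.16341495513916)
stage ((0.49514126777648926, -0.2687942385673523), (0.13972647488117218, 0.15097688138484955), 1.2451860904693604)
```

View pics/ca.png

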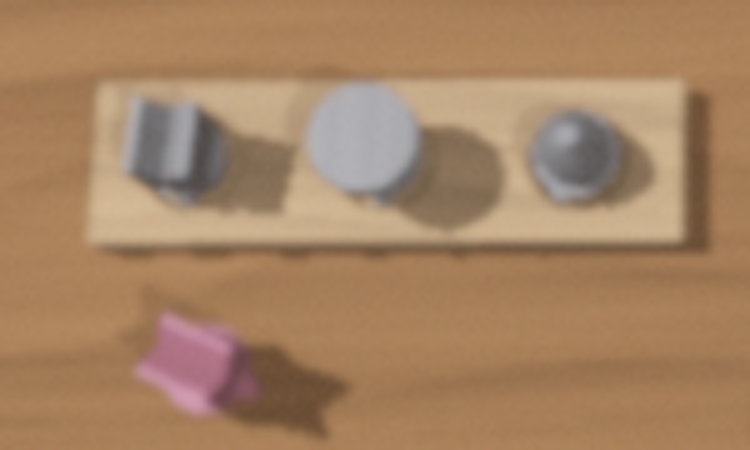

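View pics/cb.png

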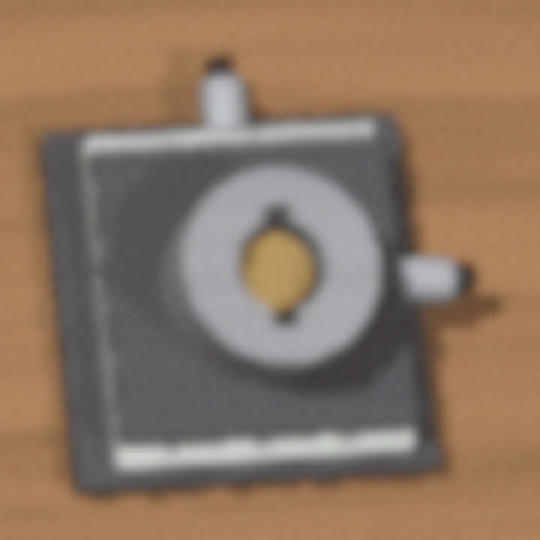

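The top crop at (165,145) shows the grey V anvil in the +y rack hole, with its groove near world x. The pink one is off the rack. The second crop shows the grey collar with slots at (278,213) and (287,318), also near world x. Next I'll work out the tool yaw and the wrist views.

```bash
python3 - <<'E'
from h import *
s=env.sense();R=Ro.from_quat(s['tool_rot']).as_matrix();print(R.round(3))
yaw=np.degrees(np.arctan2(R[1,0],R[0,0]));print('jaw yaw',yaw,'q1',np.degrees(s['joint_pos'][0]),'q6',np.degrees(s['joint_pos'][5]))
p=s['position']
for nm,t in (('anvil',[.523,.309]),('sock',[.484,-.2546])):
    d=np.array([*t,p[2]])-p;print(nm,(R.T@d).round(4))
E
```

```text
[[ 0.378 -0.001 -0.926]
 [ 0.926 -0.001  0.378]
 [-0.002 -1.     0.   ]]
jaw yaw 67.78136631255379 q1 57.55292897386659 q6 -10.228107812522397
anvil [-1.409e-01  1.000e-04 -3.674e-01]
sock [-0.6774  0.001  -0.5444]
```

{"method": "move_arm", "body": {
  "rows": [
    {"jaw": 0.4, "translation": [-0.0141, 0, -0.0367], "roll": 0},
    {"jaw": 0.4, "translation": [-0.0141, 0, -0.0367], "roll": 0},
    {"jaw": 0.4, "translation": [-0.0141, 0, -0.0367], "roll": 0},
    {"jaw": 0.4, "translation": [-0.0141, 0, -0.0367], "roll": 0},
    {"jaw": 0.4, "translation": [-0.0141, 0, -0.0367], "roll": 0},
    {"jaw": 0.4, "translation": [-0.0141, 0, -0.0367], "roll": 0},
    {"jaw": 0.4, "translation": [-0.0141, 0, -0.0367], "roll": 0},
    {"jaw": 0.4, "translation": [-0.0141, 0, -0.0367], "roll": 0},
    {"jaw": 0.4, "translation": [-0.0141, 0, -0.0367], "roll": 0},
    {"jaw": 0.4, "translation": [-0.0141, 0, -0.0367], "roll": 0},
    {"jaw": 0.4, "translation": [0, 0, 0], "roll": -7.5},
    {"jaw": 0.4, "translation": [0, 0, 0], "roll": -7.5},
    {"jaw": 0.4, "translation": [0, 0, 0], "roll": -7.5},
    {"jaw": 0.4, "translation": [0, 0, 0], "roll": 0},
    {"jaw": 0.4, "translation": [0, 0, 0], "roll": 0}
  ]
}}

```text
t: 2.02
position: [0.5227, 0.3093, 0.4045]
tool_rot: [-0.499, -0.501, 0.501, 0.499]
contact_force: [0.2, 0.0, -0.5]
gripper_width: 0.0525
```

```bash
python3 - <<'E'
from h import *
s=env.sense();f=env.grab_frame('wrist'); cv2.imwrite('pics/w1.png',f['img']); np.savez('w1.npz',**f,**{'s_'+k:v for k,v in s.items()})
R=Ro.from_quat(s['tool_rot']).as_matrix();print(s['position'],np.degrees(np.arctan2(R[1,0],R[0,0])),s['gripper_width'])
C=cloud(f,s);x,y,z=C[...,0],C[...,1],C[...,2]
m=(abs(x-.523)<.05)&(abs(y-.309)<.045)&(z>.045)&(z<.1)&(f['depth']>0)
Q=C[m];print(len(Q),Q.min(0),Q.max(0),cv2.minAreaRect(Q[:,:2].astype(np.float32)))
Q=C[m&(z>.07)];print(len(Q),cv2.minAreaRect(Q[:,:2].astype(np.float32)))
m=(z>.015)&(z<.025)&(abs(x-.52)<.08)&(abs(y-.21)<.2)&(f['depth']>0)
Q=C[m];print('rack',cv2.minAreaRect(Q[:,:2].astype(np.float32)))
E
```

```text
[0.52265619 0.30929123 0.40453759] 90.17742863822751 0.052514762126178956
949 [0.50481599 0.29208565 0.04531912] [0.54373519 0.32564026 0.07592591] ((0.5245641469955444, 0.308778315782547), (0.029963070526719093, 0.0364985354244709), 83.17352294921875)
427 ((0.5244771838188171, 0.3087887167930603), (0.029963070526719093, 0.035975635051727295), 83.17352294921875)
rack ((0.5243323445320129, 0.1833427995443344), (0.11768361926078796, 0.3584052324295044), 5.655069828033447)
```

View pics/w1.png

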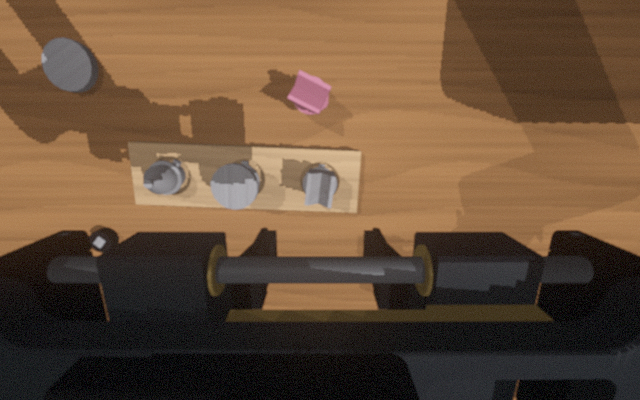

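The wrist view at (322,187) shows the V anvil's head, measured at 30.0 x 36.0 mm with the groove at -6.8°. Before grasping I'll look at the socket the same way.

{"method": "move_arm", "body": {
  "rows": [
    {"jaw": 0.4, "translation": [-0.047, 0, 0.0032], "roll": 0},
    {"jaw": 0.4, "translation": [-0.047, 0, 0.0032], "roll": 0},
    {"jaw": 0.4, "translation": [-0.047, 0, 0.0032], "roll": 0},
    {"jaw": 0.4, "translation": [-0.047, 0, 0.0032], "roll": 0},
    {"jaw": 0.4, "translation": [-0.047, 0, 0.0032], "roll": 0},
    {"jaw": 0.4, "translation": [-0.047, 0, 0.0032], "roll": 0},
    {"jaw": 0.4, "translation": [-0.047, 0, 0.0032], "roll": 0},
    {"jaw": 0.4, "translation": [-0.047, 0, 0.0032], "roll": 0},
    {"jaw": 0.4, "translation": [-0.047, 0, 0.0032], "roll": 0},
    {"jaw": 0.4, "translation": [-0.047, 0, 0.0032], "roll": 0},
    {"jaw": 0.4, "translation": [-0.047, 0, 0.0032], "roll": 0},
    {"jaw": 0.4, "translation": [-0.047, 0, 0.0032], "roll": 0},
    {"jaw": 0.4, "translation": [0, 0, 0], "roll": 0},
    {"jaw": 0.4, "translation": [0, 0, 0], "roll": 0}
  ]
}}

```text
t: 3.82
position: [0.4868, -0.2545, 0.4045]
tool_rot: [0.499, 0.501, -0.501, -0.5]
contact_force: [-0.0, 0.6, 0.5]
gripper_width: 0.0522
```

```bash
cat > sock.py <<'E'
from h import *
def fit(C,ok,img,tag,S=4000):
    x,y,z=C[...,0],C[...,1],C[...,2]
    m=(z>.076)&(z<.084)&(np.hypot(x-.484,y+.2546)<.05)&ok
    Q=C[m];zt=np.median(Q[:,2]);c,r=cv2.minEnclosingCircle(Q[:,:2].astype(np.float32))
    print(tag,'collar z',zt,'centre',np.round(c,4),'r',r,len(Q))
    return zt,c
def rect(f,s,zt,c,half=.045,px=0.00015):
    n=int(2*half/px); g=(np.arange(n)+.5)*px-half
    X=c[0]-g[:,None]+0*g[None]; Y=c[1]-g[None]+0*g[:,None]   # rows: down = -x ; cols: right=-y
    uv=proj(f,np.stack([X,Y,0*X+zt],-1).reshape(-1,3),s).astype(np.float32).reshape(n,n,2)
    return cv2.remap(f['img'],uv[...,0],uv[...,1],cv2.INTER_CUBIC)
E
python3 - <<'E'
from sock import *
s=env.sense();f=env.grab_frame('wrist'); cv2.imwrite('pics/w2.png',f['img']); np.savez('w2.npz',**f,**{'s_'+k:v for k,v in s.items()})
C=cloud(f,s);zt,c=fit(C,f['depth']>0,f['img'],'wrist')
cv2.imwrite('pics/rw.png',rect(f,s,zt,c))
t=dict(np.load('top0.npz'));Ct=cloud(t);zt2,c2=fit(Ct,t['depth']>0,None,'top')
cv2.imwrite('pics/rt.png',rect(t,None,zt2,c2))
x,y,z=C[...,0],C[...,1],C[...,2]
m=(z>.036)&(z<.044)&(abs(x-.484)<.078)&(abs(y+.2546)<.078)&(f['depth']>0)
print('stage',cv2.minAreaRect(C[m][:,:2].astype(np.float32)))
print(s['position'])
E
```

```text
wrist collar z 0.07992473007211753 centre [ 0.4844 -0.2557] r 0.03832651302218437 2942
top collar z 0.07959285969628482 centre [ 0.4832 -0.2546] r 0.03869258239865303 634
stage ((0.48440247774124146, -0.2640458345413208), (0.12011419236660004, 0.13684801757335663), 1.1415928602218628)
[ 0.48684479 -0.25445969  0.40451955]
```

View pics/w2.png

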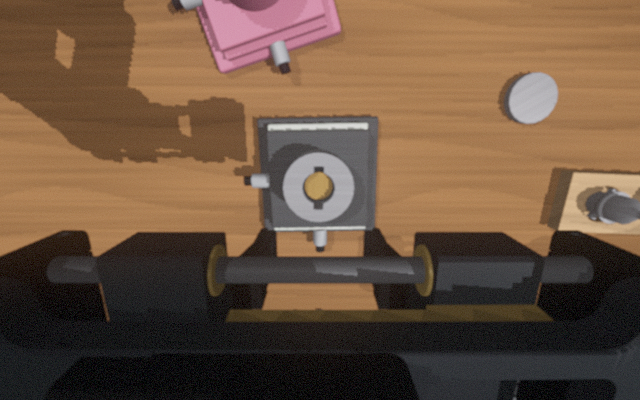

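View pics/rw.png

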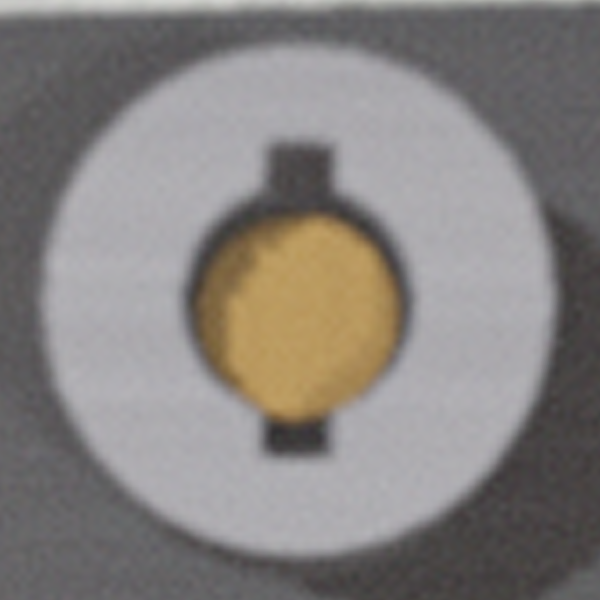

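View pics/rt.png

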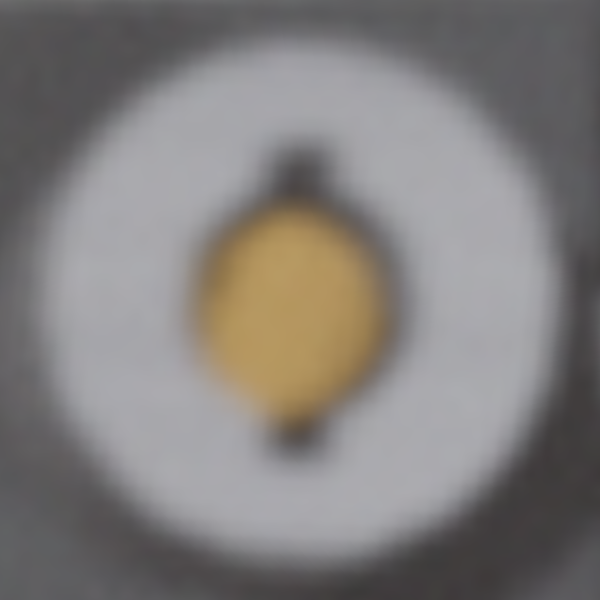

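The rectified collar view puts the slot ends at (301,144) and (296,455). That gives slots at about -1° in world and a centre of (0.4844,-0.2556). Now back to the anvil.

{"method": "move_arm", "body": {
  "rows": [
    {"jaw": 0.4, "translation": [0.0469, 0, -0.0031], "roll": 0},
    {"jaw": 0.4, "translation": [0.0469, 0, -0.0031], "roll": 0},
    {"jaw": 0.4, "translation": [0.0469, 0, -0.0031], "roll": 0},
    {"jaw": 0.4, "translation": [0.0469, 0, -0.0031], "roll": 0},
    {"jaw": 0.4, "translation": [0.0469, 0, -0.0031], "roll": 0},
    {"jaw": 0.4, "translation": [0.0469, 0, -0.0031], "roll": 0},
    {"jaw": 0.4, "translation": [0.0469, 0, -0.0031], "roll": 0},
    {"jaw": 0.4, "translation": [0.0469, 0, -0.0031], "roll": 0},
    {"jaw": 0.4, "translation": [0.0469, 0, -0.0031], "roll": 0},
    {"jaw": 0.4, "translation": [0.0469, 0, -0.0031], "roll": 0},
    {"jaw": 0.4, "translation": [0.0469, 0, -0.0031], "roll": 0},
    {"jaw": 0.4, "translation": [0.0469, 0, -0.0031], "roll": 0},
    {"jaw": 0.4, "translation": [0, 0.03, 0], "roll": 7},
    {"jaw": 0.4, "translation": [0, 0.03, 0], "roll": 0},
    {"jaw": 0.4, "translation": [0, 0.02, 0], "roll": 0},
    {"jaw": 0.4, "translation": [0, 0, 0], "roll": 0},
    {"jaw": 0.4, "translation": [0, 0, 0], "roll": 0}
  ]
}}

```text
t: 6.0
position: [0.5212, 0.3089, 0.3256]
tool_rot: [0.528, 0.471, -0.47, -0.528]
contact_force: [0.1, 0.5, 0.6]
gripper_width: 0.0523
```

```bash
cat > anv.py <<'E'
from h import *
def look(name):
    s=env.sense();f=env.grab_frame('wrist'); cv2.imwrite(f'pics/{name}.png',f['img']); np.savez(f'{name}.npz',**f,**{'s_'+k:v for k,v in s.items()})
    R=Ro.from_quat(s['tool_rot']).as_matrix()
    print(s['t'],s['position'].round(4),'yaw',np.degrees(np.arctan2(R[1,0],R[0,0])).round(2),'w',s['gripper_width'],'F',s['contact_force'].round(1))
    return s,f,R
E
python3 - <<'E'
from anv import *
s,f,R=look('w3')
C=cloud(f,s);x,y,z=C[...,0],C[...,1],C[...,2]
m=(abs(x-.5245)<.03)&(abs(y-.309)<.03)&(z>.070)&(z<.08)&(f['depth']>0)
Q=C[m];r=cv2.minAreaRect(Q[:,:2].astype(np.float32));print(len(Q),r,np.median(Q[:,2]))
d=np.array([*r[0],.06])-s['position'];print('tool offset',(R.T@d).round(4))
E
```

```text
6.0 [0.5212 0.3089 0.3256] yaw 83.35 w 0.052324133890647204 F [0.1 0.5 0.6]
743 ((0.5244632363319397, 0.3088272511959076), (0.02997119352221489, 0.03630062937736511), 83.5250473022461) 0.0733470652121205
tool offset [ 2.000e-04  2.656e-01 -3.000e-03]
```

View pics/w3.png

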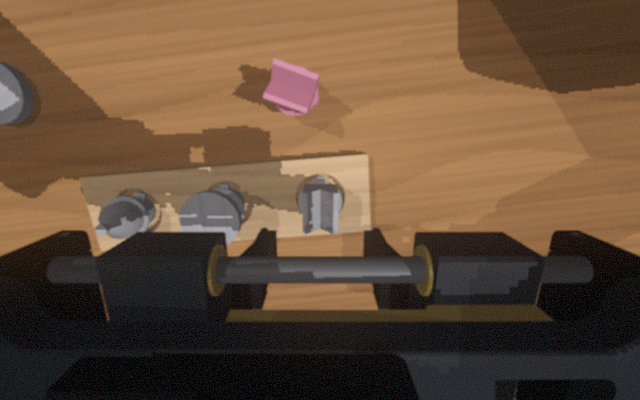

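{"method": "move_arm", "body": {
  "rows": [
    {"jaw": 0.4, "translation": [0, 0.02, -0.003], "roll": 0},
    {"jaw": 0.4, "translation": [0, 0.025, 0], "roll": 0},
    {"jaw": 0.4, "translation": [0, 0.025, 0], "roll": 0},
    {"jaw": 0.4, "translation": [0, 0.02, 0], "roll": 0},
    {"jaw": 0.4, "translation": [0, 0.0115, 0], "roll": 0},
    {"jaw": 0.4, "translation": [0, 0, 0], "roll": 0},
    {"jaw": 0.4, "translation": [0, 0, 0], "roll": 0},
    {"jaw": 0.8, "translation": [0, 0, 0], "roll": 0},
    {"jaw": 0.8, "translation": [0, 0, 0], "roll": 0},
    {"jaw": 0.8, "translation": [0, 0, 0], "roll": 0},
    {"jaw": 0.8, "translation": [0, 0, 0], "roll": 0},
    {"jaw": 0.8, "translation": [0, 0, 0], "roll": 0}
  ],
  "squeeze": 40
}}

```text
t: 7.55
position: [0.5246, 0.3078, 0.2235]
tool_rot: [0.529, 0.47, -0.47, -0.528]
contact_force: [0.1, 0.8, 2.8]
gripper_width: 0.0296
```

```bash
python3 - <<'E'
from anv import *
s,f,R=look('w4');print(s['torque'])
E
```

```text
7.55 [0.5246 0.3078 0.2235] yaw 83.28 w 0.029563008833908482 F [0.1 0.8 2.8]
[ 0.03329447  0.03039172 -0.06675766]
```

View pics/w4.png

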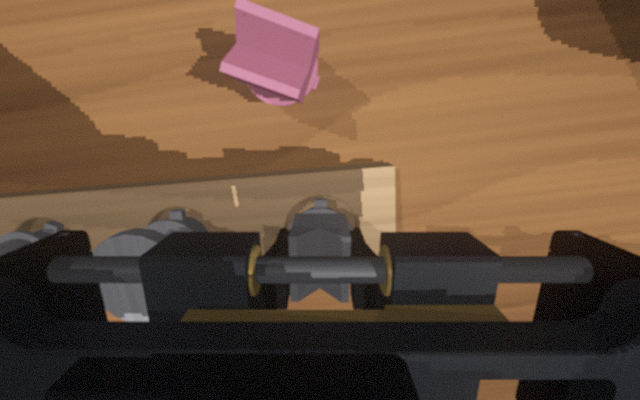

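{"method": "move_arm", "body": {
  "rows": [
    {"jaw": 0.8, "translation": [0, -0.005, 0], "roll": 0},
    {"jaw": 0.8, "translation": [0, -0.015, 0], "roll": 0},
    {"jaw": 0.8, "translation": [0, -0.03, 0], "roll": 0},
    {"jaw": 0.8, "translation": [0, -0.04, 0], "roll": 0},
    {"jaw": 0.8, "translation": [0, -0.03, 0], "roll": 0},
    {"jaw": 0.8, "translation": [0, -0.015, 0], "roll": 0},
    {"jaw": 0.8, "translation": [0, -0.005, 0], "roll": 0},
    {"jaw": 0.8, "translation": [0, 0, 0], "roll": 0},
    {"jaw": 0.8, "translation": [0, 0, 0], "roll": 0},
    {"jaw": 0.8, "translation": [0, 0, 0], "roll": 0}
  ]
}}

```text
t: 8.85
position: [0.5243, 0.3076, 0.3621]
tool_rot: [-0.528, -0.469, 0.471, 0.529]
contact_force: [0.4, -0.1, -3.8]
gripper_width: 0.0298
```

```bash
python3 - <<'E'
from anv import *
s,f,R=look('w5')
C=cloud(f,s);T=(C-s['position'])@R
x,y,z=T[...,0],T[...,1],T[...,2]
m=(abs(x)<.0165)&(abs(z)<.03)&(y>.14)&(y<.20)&(f['depth']>0)
Q=T[m];print(len(Q),Q.min(0),Q.max(0))
# top face points
h,e=np.histogram(Q[:,1],bins=30);print(h,e.round(4))
for lo in (0.146,0.148,0.150): 
    q=Q[(Q[:,1]<lo+.003)];print(lo,len(q), q[:,[0,2]].min(0) if len(q) else 0,q[:,[0,2]].max(0) if len(q) else 0)
for n in ('scene','top'):
    f=env.grab_frame(n);cv2.imwrite(f'pics/{n}5.png',f['img']);np.savez(f'{n}5.npz',**f)
d=np.array([.4844,-.2556,0])-s['position'];print((R.T@d).round(4))
E
```

```text
8.85 [0.5243 0.3076 0.3621] yaw 83.28 w 0.029831307752557386 F [ 0.4 -0.1 -3.8]
3559 [-0.01642889  0.14009151 -0.0182785 ] [0.01648452 0.1999983  0.02156462]
[ 26   2  19   6 583 422 319 298 306 303 278 134  71  69  71  66  61  62
  53  61  52  57  83 131  20   3   0   0   0   3] [0.1401 0.1421 0.1441 0.1461 0.1481 0.1501 0.1521 0.1541 0.1561 0.1581
 0.1601 0.1621 0.1641 0.1661 0.168  0.17   0.172  0.174  0.176  0.178
 0.18   0.182  0.184  0.186  0.188  0.19   0.192  0.194  0.196  0.198
 0.2   ]
0.146 166 [-0.01634522 -0.01745775] [0.01602925 0.01870281]
0.148 885 [-0.01634522 -0.0182785 ] [0.01623695 0.01870281]
0.15 1201 [-0.01634522 -0.0182785 ] [0.01648452 0.01884931]
[-0.5637  0.3626 -0.027 ]
```

View pics/w5.png

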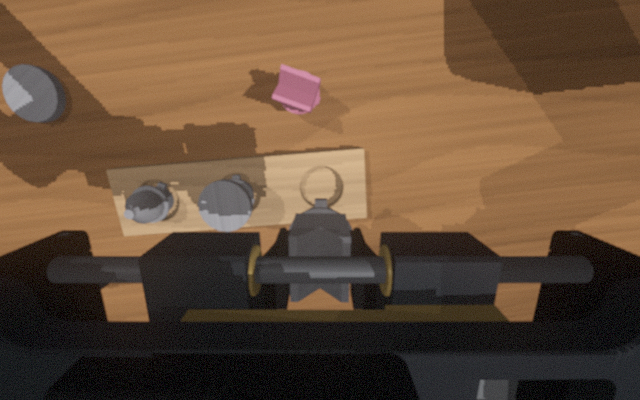

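View pics/scene5.png

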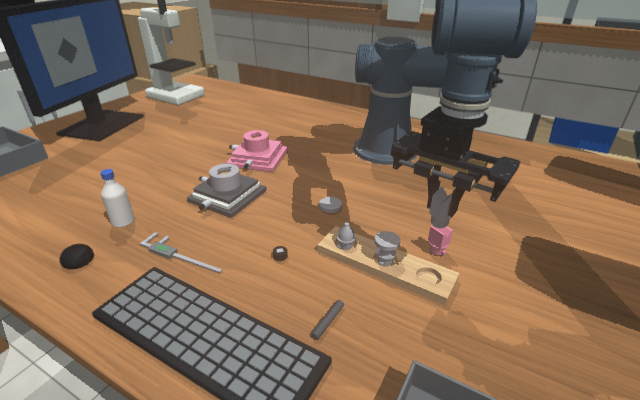

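{"method": "move_arm", "body": {
  "rows": [
    {"jaw": 0.8, "translation": [-0.02, 0, -0.001], "roll": 0},
    {"jaw": 0.8, "translation": [-0.04, 0, -0.002], "roll": 0},
    {"jaw": 0.8, "translation": [-0.047, 0, -0.00225], "roll": 0},
    {"jaw": 0.8, "translation": [-0.047, 0, -0.00225], "roll": 0},
    {"jaw": 0.8, "translation": [-0.047, 0, -0.00225], "roll": 0},
    {"jaw": 0.8, "translation": [-0.047, 0, -0.00225], "roll": 0},
    {"jaw": 0.8, "translation": [-0.047, 0, -0.00225], "roll": 0},
    {"jaw": 0.8, "translation": [-0.047, 0, -0.00225], "roll": 0},
    {"jaw": 0.8, "translation": [-0.047, 0, -0.00225], "roll": 0},
    {"jaw": 0.8, "translation": [-0.047, 0, -0.00225], "roll": 0},
    {"jaw": 0.8, "translation": [-0.047, 0, -0.00225], "roll": 0},
    {"jaw": 0.8, "translation": [-0.047, 0, -0.00225], "roll": 0},
    {"jaw": 0.8, "translation": [-0.034, 0, -0.0015], "roll": 0},
    {"jaw": 0.8, "translation": [0, 0, 0], "roll": -5.7},
    {"jaw": 0.8, "translation": [0, 0, 0], "roll": 0},
    {"jaw": 0.8, "translation": [0, 0, 0], "roll": 0},
    {"jaw": 0.8, "translation": [0, 0, 0], "roll": 0}
  ]
}}

```text
t: 11.12
position: [0.4852, -0.2551, 0.3633]
tool_rot: [-0.504, -0.495, 0.496, 0.504]
contact_force: [0.6, 0.2, -4.7]
gripper_width: 0.03
```

```bash
python3 - <<'E'
from anv import *
s,f,R=look('w6')
C=cloud(f,s);T=(C-s['position'])@R
x,y,z=T[...,0],T[...,1],T[...,2]
ok=f['depth']>0
m=(abs(x)<.012)&(y>.166)&(y<.185)&(z>.01)&(z<.03)&ok
Q=T[m];print('front face',len(Q),np.polyfit(Q[:,1],Q[:,2],1),Q[:,2].mean(),np.polyfit(Q[:,0],Q[:,2],1))
m=(y>.145)&(y<.152)&(abs(z)<.021)&(abs(x)<.0175)&ok
Q=T[m];print('top',Q.min(0),Q.max(0),cv2.minAreaRect(Q[:,[0,2]].astype(np.float32)))
d=np.array([.4844,-.2556,.0])-s['position'];print((R.T@d).round(4), 'R',R.round(4).tolist())
g=cv2.resize(f['img'][180:330,230:410],None,fx=4,fy=4,interpolation=cv2.INTER_CUBIC);cv2.imwrite('pics/w6c.png',g)
f=env.grab_frame('scene');g=cv2.resize(f['img'][100:220,170:290],None,fx=5,fy=5,interpolation=cv2.INTER_CUBIC);cv2.imwrite('pics/s6c.png',g)
E
```

```text
11.125 [ 0.4852 -0.2551  0.3633] yaw 88.98 w 0.03000193018578102 F [ 0.6  0.2 -4.7]
front face 467 [0.00170321 0.01792056] 0.018218667388064498 [-0.00290952  0.01821841]
top [-0.01749921  0.14501448 -0.01830091] [0.01749374 0.15197506 0.01873935] ((-0.00016748346388339996, 0.0004034023731946945), (0.0369141660630703, 0.034970227628946304), 88.88758850097656)
[-0.0005  0.3633  0.0008] R [[0.0178, -0.0001, -0.9998], [0.9998, -0.0, 0.0178], [-0.0, -1.0, 0.0001]]
```

View pics/w6c.png

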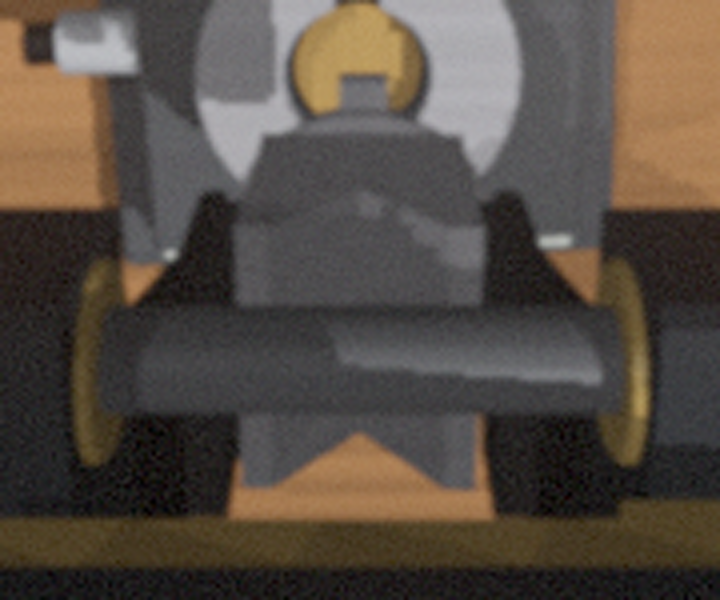

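View pics/s6c.png

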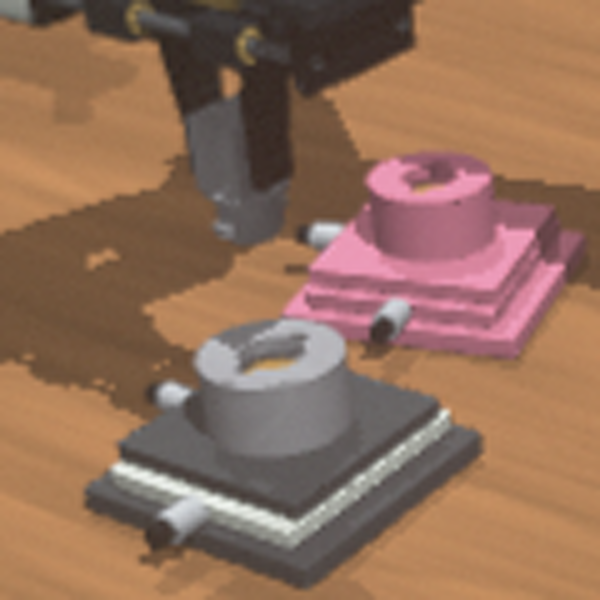

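{"method": "move_arm", "body": {
  "rows": [
    {"jaw": 0.8, "translation": [-0.0005, 0.01, 0.0005], "roll": 0},
    {"jaw": 0.8, "translation": [0, 0.02, 0], "roll": 0},
    {"jaw": 0.8, "translation": [0, 0.02, 0], "roll": 0},
    {"jaw": 0.8, "translation": [0, 0.01, 0], "roll": 0},
    {"jaw": 0.8, "translation": [0, 0.002, 0], "roll": 0},
    {"jaw": 0.8, "translation": [0, 0, 0], "roll": 0},
    {"jaw": 0.8, "translation": [0, 0, 0], "roll": 0}
  ]
}}

```text
t: 12.1
position: [0.4851, -0.2562, 0.3019]
tool_rot: [0.505, 0.496, -0.495, -0.504]
contact_force: [-0.3, 0.3, -3.9]
gripper_width: 0.0298
```

```bash
python3 - <<'E'
from anv import *
s,f,R=look('w7')
C=cloud(f,s);x,y,z=C[...,0],C[...,1],C[...,2]
m=(z>.076)&(z<.084)&(np.hypot(x-.484,y+.2546)<.05)&(f['depth']>0)
Q=C[m];r=np.hypot(Q[:,0]-.4844,Q[:,1]+.2556)
from scipy.optimize import least_squares
q=Q[r>.033][:, :2]
# outer edge points by angle
a=np.arctan2(q[:,1]+.2556,q[:,0]-.4844);b=np.round(a/np.radians(4));E=np.array([q[b==k][np.argmax(np.hypot(*(q[b==k]-[.4844,-.2556]).T))] for k in np.unique(b) if (b==k).sum()>3])
S=least_squares(lambda p:np.hypot(E[:,0]-p[0],E[:,1]-p[1])-.0382,[.4844,-.2556],loss='soft_l1',f_scale=.0005);print('collar',S.x.round(4),len(E),np.median(Q[:,2]))
d=np.array([*S.x,.08])-s['position'];print((R.T@d).round(4))
g=cv2.resize(f['img'][150:330,220:420],None,fx=4,fy=3.3,interpolation=cv2.INTER_CUBIC);cv2.imwrite('pics/w7c.png',g)
E
```

```text
12.1 [ 0.4851 -0.2562  0.3019] yaw 88.98 w 0.02982134926211632 F [-0.3  0.3 -3.9]
collar [ 0.4844 -0.2556] 59 0.0798846037263329
[0.0009 0.2219 0.0009]
```

View pics/w7c.png

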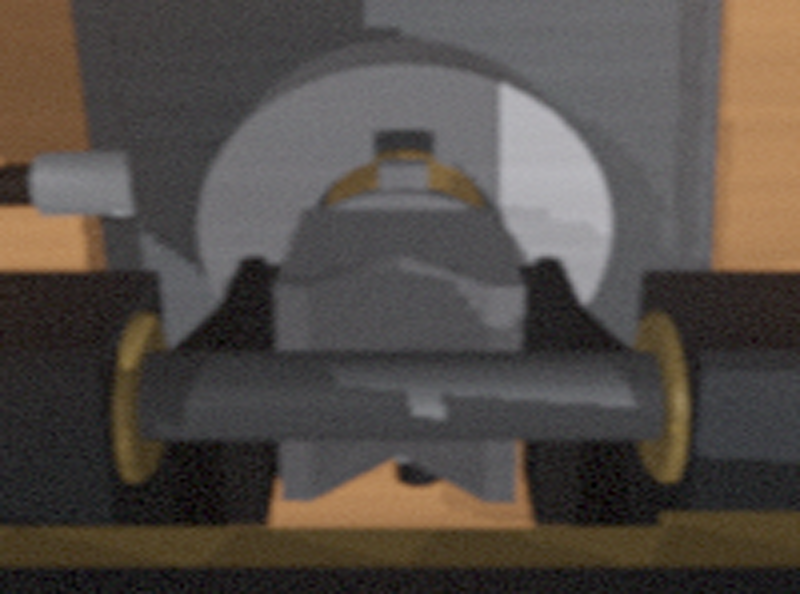

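The lug at crop (404,175) lines up with the slot at (404,140). I'll enter the bore slowly.

{"method": "move_arm", "body": {
  "rows": [
    {"jaw": 0.8, "translation": [0.0004, 0.004, 0.0005], "roll": 0},
    {"jaw": 0.8, "translation": [0, 0.002, 0], "roll": 0},
    {"jaw": 0.8, "translation": [0, 0.002, 0], "roll": 0},
    {"jaw": 0.8, "translation": [0, 0.002, 0], "roll": 0},
    {"jaw": 0.8, "translation": [0, 0.002, 0], "roll": 0},
    {"jaw": 0.8, "translation": [0, 0, 0], "roll": 0}
  ]
}}

```text
t: 12.9
position: [0.4843, -0.2556, 0.289]
tool_rot: [-0.504, -0.496, 0.496, 0.505]
contact_force: [-0.2, -0.3, -5.3]
gripper_width: 0.0298
```

```bash
python3 - <<'E'
from anv import *
s,f,R=look('w8');print(s['torque'].round(2))
g=cv2.resize(f['img'][150:330,220:420],None,fx=4,fy=3.3,interpolation=cv2.INTER_CUBIC);cv2.imwrite('pics/w8c.png',g)
E
```

```text
12.9 [ 0.4843 -0.2556  0.289 ] yaw 88.98 w 0.029846904292823988 F [-0.2 -0.3 -5.3]
[ 0.    0.04 -0.01]
```

View pics/w8c.png

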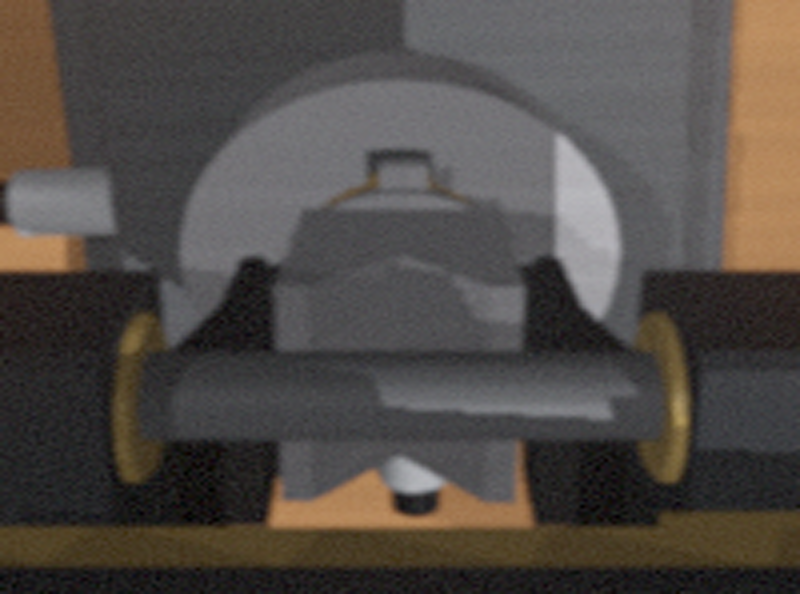

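No lateral force, and the lug sits over the slot at (400,170). I'll lower the lugs into the slots.

{"method": "move_arm", "body": {
  "rows": [
    {"jaw": 0.8, "translation": [0, 0.001, 0], "roll": 0},
    {"jaw": 0.8, "translation": [0, 0.001, 0], "roll": 0},
    {"jaw": 0.8, "translation": [0, 0.001, 0], "roll": 0},
    {"jaw": 0.8, "translation": [0, 0, 0], "roll": 0}
  ]
}}

```text
t: 13.45
position: [0.4843, -0.2556, 0.2861]
tool_rot: [-0.504, -0.496, 0.496, 0.505]
contact_force: [-0.2, -0.0, -3.1]
gripper_width: 0.0294
```

```bash
python3 - <<'E'
from anv import *
s,f,R=look('w9');print(s['torque'].round(2))
E
```

```text
13.45 [ 0.4843 -0.2556  0.2861] yaw 88.98 w 0.029416631131135438 F [-0.2 -0.  -3.1]
[ 0.04 -0.05 -0.05]
```

{"method": "move_arm", "body": {
  "rows": [
    {"jaw": 0.8, "translation": [0, 0.001, 0], "roll": 0},
    {"jaw": 0.8, "translation": [0, 0.001, 0], "roll": 0},
    {"jaw": 0.8, "translation": [0, 0.001, 0], "roll": 0},
    {"jaw": 0.8, "translation": [0, 0, 0], "roll": 0},
    {"jaw": 0.8, "translation": [0, 0, 0], "roll": 0}
  ]
}}

```text
t: 14.12
position: [0.4843, -0.2556, 0.2836]
tool_rot: [0.505, 0.496, -0.496, -0.504]
contact_force: [-0.9, 1.0, 1.1]
gripper_width: 0.0296
```

```bash
python3 - <<'E'
from anv import *
s,f,R=look('w10');print(s['torque'].round(2))
E
```

```text
14.125 [ 0.4843 -0.2556  0.2836] yaw 88.98 w 0.029646161818428322 F [-0.9  1.   1.1]
[0.13 0.11 0.  ]
```

The force rose about 5 N at roughly 12 mm depth. That is the plunger, so the lugs are in the slots. Pushing on down.

{"method": "move_arm", "body": {
  "rows": [
    {"jaw": 0.8, "translation": [0, 0.0015, 0], "roll": 0},
    {"jaw": 0.8, "translation": [0, 0.0015, 0], "roll": 0},
    {"jaw": 0.8, "translation": [0, 0.0015, 0], "roll": 0},
    {"jaw": 0.8, "translation": [0, 0.0015, 0], "roll": 0},
    {"jaw": 0.8, "translation": [0, 0.001, 0], "roll": 0},
    {"jaw": 0.8, "translation": [0, 0, 0], "roll": 0},
    {"jaw": 0.8, "translation": [0, 0, 0], "roll": 0}
  ]
}}

```text
t: 15.05
position: [0.4844, -0.2556, 0.2765]
tool_rot: [0.504, 0.496, -0.496, -0.504]
contact_force: [-1.4, 1.1, 6.3]
gripper_width: 0.0296
```

```bash
python3 - <<'E'
from anv import *
s,f,R=look('w11');print(s['torque'].round(2))
E
```

```text
15.05 [ 0.4844 -0.2556  0.2765] yaw 88.98 w 0.029574127091617823 F [-1.4  1.1  6.3]
[ 0.25  0.3  -0.  ]
```

View pics/w11.png

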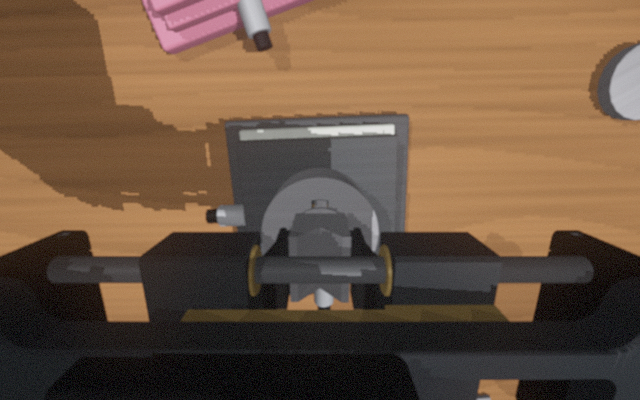

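{"method": "move_arm", "body": {
  "rows": [
    {"jaw": 0.8, "translation": [0, 0.0015, 0], "roll": 0},
    {"jaw": 0.8, "translation": [0, 0.0015, 0], "roll": 0},
    {"jaw": 0.8, "translation": [0, 0.001, 0], "roll": 0},
    {"jaw": 0.8, "translation": [0, 0.001, 0], "roll": 0},
    {"jaw": 0.8, "translation": [0, 0, 0], "roll": 0},
    {"jaw": 0.8, "translation": [0, 0, 0], "roll": 0}
  ]
}}

```text
t: 15.85
position: [0.4844, -0.2556, 0.2719]
tool_rot: [0.505, 0.496, -0.496, -0.504]
contact_force: [-2.5, 2.0, 8.1]
gripper_width: 0.0294
```

```bash
python3 - <<'E'
from anv import *
s,f,R=look('w12');print(s['torque'].round(2))
C=cloud(f,s);T=(C-s['position'])@R
x,y,z=T[...,0],T[...,1],T[...,2];ok=f['depth']>0
m=(abs(x)<.012)&(y>.166)&(y<.183)&(z>.01)&(z<.03)&ok
Q=T[m];print('front face slope',np.polyfit(Q[:,1],Q[:,2],1))
m=(y>.14)&(y<.156)&(abs(z)<.021)&(abs(x)<.0155)&(abs(x)>.012)&ok;q=T[m];print('top y',np.median(q[:,1]))
E
```

```text
15.85 [ 0.4844 -0.2556  0.2719] yaw 88.99 w 0.029402455340798165 F [-2.5  2.   8.1]
[0.33 0.44 0.03]
front face slope [0.00208018 0.01787413]
top y 0.14956185867062688
```

{"method": "move_arm", "body": {
  "rows": [
    {"jaw": 0.8, "translation": [0, 0.0005, 0], "roll": 0},
    {"jaw": 0.8, "translation": [0, 0.0005, 0], "roll": 0},
    {"jaw": 0.8, "translation": [0, 0, 0], "roll": 0},
    {"jaw": 0.8, "translation": [0, 0, 0], "roll": 0}
  ]
}}

```text
t: 16.4
position: [0.4844, -0.2556, 0.271]
tool_rot: [0.505, 0.496, -0.496, -0.504]
contact_force: [-1.5, 3.1, 9.1]
gripper_width: 0.0295
```

```bash
python3 - <<'E'
from anv import *
for i in range(3): s,f,R=look('w13');print(s['torque'].round(2))
E
```

```text
16.4 [ 0.4844 -0.2556  0.271 ] yaw 88.98 w 0.029474888942872084 F [-1.5  3.1  9.1]
[0.41 0.42 0.02]
16.45 [ 0.4844 -0.2556  0.271 ] yaw 88.99 w 0.030235318483435664 F [-1.9  3.3  9.8]
[ 0.38  0.47 -0.01]
16.5 [ 0.4844 -0.2556  0.271 ] yaw 88.98 w 0.0294964789748486 F [-2.2  2.2  9.3]
[ 0.37  0.42 -0.02]
```

Depth is about 25.3 mm. I'll begin the clockwise turn (positive roll) and watch the moment.

{"method": "move_arm", "body": {
  "rows": [
    {"jaw": 0.8, "translation": [0, 0, 0], "roll": 3},
    {"jaw": 0.8, "translation": [0, 0, 0], "roll": 3},
    {"jaw": 0.8, "translation": [0, 0, 0], "roll": 3},
    {"jaw": 0.8, "translation": [0, 0, 0], "roll": 3},
    {"jaw": 0.8, "translation": [0, 0, 0], "roll": 0}
  ]
}}

```text
t: 17.18
position: [0.485, -0.2563, 0.2713]
tool_rot: [0.555, 0.44, -0.44, -0.552]
contact_force: [-0.9, 0.6, 9.8]
gripper_width: 0.0297
```

```bash
python3 - <<'E'
from anv import *
for i in range(2): s,f,R=look('w14');print(s['torque'].round(2))
C=cloud(f,s);T=(C-s['position'])@R
x,y,z=T[...,0],T[...,1],T[...,2];ok=f['depth']>0
m=(abs(x)<.012)&(y>.166)&(y<.183)&(z>.01)&(z<.03)&ok
Q=T[m];print('front face',np.polyfit(Q[:,1],Q[:,2],1),np.polyfit(Q[:,0],Q[:,2],1))
E
```

```text
17.175 [ 0.485  -0.2563  0.2713] yaw 76.97 w 0.029733661551717156 F [-0.9  0.6  9.8]
[0.08 0.23 0.01]
17.225 [ 0.485  -0.2563  0.2713] yaw 76.98 w 0.02958712690109867 F [-0.6  0.9  9.1]
[0.12 0.22 0.  ]
front face [0.00119276 0.01811423] [-0.00138738  0.01832181]
```

View pics/w14.png

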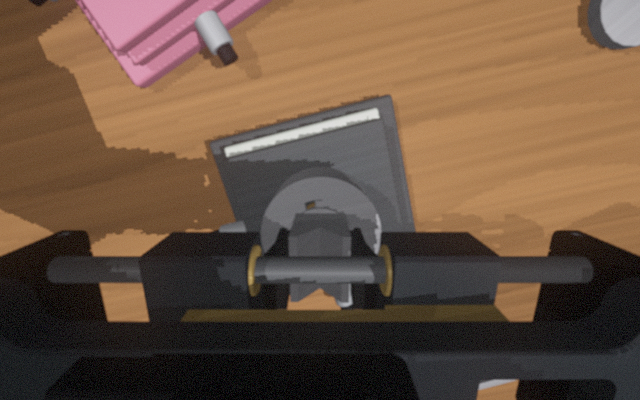

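The anvil turns freely. Slot end is visible at (310,203).

{"method": "move_arm", "body": {
  "rows": [
    {"jaw": 0.8, "translation": [0, 0, 0], "roll": 5},
    {"jaw": 0.8, "translation": [0, 0, 0], "roll": 5},
    {"jaw": 0.8, "translation": [0, 0, 0], "roll": 5},
    {"jaw": 0.8, "translation": [0, 0, 0], "roll": 5},
    {"jaw": 0.8, "translation": [0, 0, 0], "roll": 5},
    {"jaw": 0.8, "translation": [0, 0, 0], "roll": 5},
    {"jaw": 0.8, "translation": [0, 0, 0], "roll": 0}
  ]
}}

```text
t: 18.15
position: [0.4851, -0.2565, 0.2714]
tool_rot: [0.65, 0.282, -0.281, -0.647]
contact_force: [-0.5, 1.2, 9.4]
gripper_width: 0.0297
```

```bash
python3 - <<'E'
from anv import *
for i in range(2): s,f,R=look('w15');print(s['torque'].round(2))
d=np.array([.4844,-.2556,.2713])-s['position'];print((R.T@d).round(4))
E
```

```text
18.15 [ 0.4851 -0.2565  0.2714] yaw 46.96 w 0.029714219601998115 F [-0.5  1.2  9.4]
[-0.    0.19 -0.02]
18.2 [ 0.4851 -0.2565  0.2714] yaw 46.98 w 0.030121073429783114 F [-1.6  0.2  9.1]
[-0.01  0.23 -0.07]
[0.0001 0.0001 0.0011]
```

{"method": "move_arm", "body": {
  "rows": [
    {"jaw": 0.8, "translation": [0, 0, 0], "roll": 5},
    {"jaw": 0.8, "translation": [0, 0, 0], "roll": 5},
    {"jaw": 0.8, "translation": [0, 0, 0], "roll": 5},
    {"jaw": 0.8, "translation": [0, 0, 0], "roll": 5},
    {"jaw": 0.8, "translation": [0, 0, 0], "roll": 5},
    {"jaw": 0.8, "translation": [0, 0, 0], "roll": 5},
    {"jaw": 0.8, "translation": [0, 0, 0], "roll": 5},
    {"jaw": 0.8, "translation": [0, 0, 0], "roll": 3},
    {"jaw": 0.8, "translation": [0, 0, 0], "roll": 0}
  ]
}}

```text
t: 19.38
position: [0.4849, -0.2564, 0.2713]
tool_rot: [0.706, 0.056, -0.055, -0.704]
contact_force: [-1.6, 0.1, 7.7]
gripper_width: 0.0296
```

```bash
python3 - <<'E'
from anv import *
for i in range(2): s,f,R=look('w16');print(s['torque'].round(2))
E
```

```text
19.375 [ 0.4849 -0.2564  0.2713] yaw 8.98 w 0.02964750280713656 F [-1.6  0.1  7.7]
[ 0.01  0.4  -0.01]
19.425 [ 0.4849 -0.2564  0.2713] yaw 9.0 w 0.029882501453431517 F [-0.7  0.2  9.2]
[-0.04  0.4  -0.  ]
```

{"method": "move_arm", "body": {
  "rows": [
    {"jaw": 0.8, "translation": [0, 0, 0], "roll": 2},
    {"jaw": 0.8, "translation": [0, 0, 0], "roll": 2},
    {"jaw": 0.8, "translation": [0, 0, 0], "roll": 2},
    {"jaw": 0.8, "translation": [0, 0, 0], "roll": 1},
    {"jaw": 0.8, "translation": [0, 0, 0], "roll": 0}
  ]
}}

```text
t: 20.1
position: [0.4849, -0.2563, 0.2713]
tool_rot: [0.708, 0.013, -0.012, -0.706]
contact_force: [-1.6, -0.4, 9.1]
gripper_width: 0.0297
```

```bash
python3 - <<'E'
from anv import *
for i in range(2): s,f,R=look('w17');print(s['torque'].round(2))
E
```

```text
20.1 [ 0.4849 -0.2563  0.2713] yaw 2.0 w 0.02969961889277524 F [-1.6 -0.4  9.1]
[-0.02  0.42  0.01]
20.15 [ 0.4849 -0.2563  0.2713] yaw 2.01 w 0.03004833261931017 F [-1.5  0.9  8.4]
[-0.04  0.36 -0.  ]
```

{"method": "move_arm", "body": {
  "rows": [
    {"jaw": 0.8, "translation": [0, 0, 0], "roll": 1},
    {"jaw": 0.8, "translation": [0, 0, 0], "roll": 1},
    {"jaw": 0.8, "translation": [0, 0, 0], "roll": 1},
    {"jaw": 0.8, "translation": [0, 0, 0], "roll": 0}
  ]
}}

```text
t: 20.7
position: [0.4847, -0.2563, 0.2713]
tool_rot: [0.708, -0.005, 0.006, -0.706]
contact_force: [-2.5, 0.2, 9.1]
gripper_width: 0.0295
```

```bash
python3 - <<'E'
from anv import *
for i in range(2): s,f,R=look('w18');print(s['torque'].round(2))
E
```

```text
20.7 [ 0.4847 -0.2563  0.2713] yaw -0.95 w 0.029544634184068466 F [-2.5  0.2  9.1]
[-0.05  0.55  0.17]
20.75 [ 0.4847 -0.2563  0.2713] yaw -0.95 w 0.029600788516257755 F [-2.7 -0.3  8.8]
[-0.05  0.46  0.17]
```

The moment about z rises at yaw -0.95°, so it is at the stop after a 90° turn. I'll ease up 3 mm and then release.

{"method": "move_arm", "body": {
  "rows": [
    {"jaw": 0.8, "translation": [0, -0.001, 0], "roll": 0},
    {"jaw": 0.8, "translation": [0, -0.001, 0], "roll": 0},
    {"jaw": 0.8, "translation": [0, -0.001, 0], "roll": 0},
    {"jaw": 0.8, "translation": [0, 0, 0], "roll": 0}
  ]
}}

```text
t: 21.3
position: [0.4847, -0.2563, 0.2737]
tool_rot: [0.708, -0.006, 0.007, -0.706]
contact_force: [-1.5, -0.6, 5.2]
gripper_width: 0.0298
```

```bash
python3 - <<'E'
from anv import *
for i in range(2): s,f,R=look('w19');print(s['torque'].round(2))
E
```

```text
21.3 [ 0.4847 -0.2563  0.2737] yaw -0.99 w 0.02982739752342452 F [-1.5 -0.6  5.2]
[-0.39  0.35  0.17]
21.35 [ 0.4847 -0.2563  0.2736] yaw -0.99 w 0.029713601071566027 F [-1.4 -1.2  5.7]
[-0.39  0.34  0.14]
```

{"method": "move_arm", "body": {
  "rows": [
    {"jaw": 0.6, "translation": [0, 0, 0], "roll": 0},
    {"jaw": 0.5, "translation": [0, 0, 0], "roll": 0},
    {"jaw": 0.4, "translation": [0, 0, 0], "roll": 0},
    {"jaw": 0.4, "translation": [0, 0, 0], "roll": 0},
    {"jaw": 0.4, "translation": [0, 0, 0], "roll": 0}
  ]
}}

```text
t: 22.02
position: [0.4843, -0.2556, 0.2731]
tool_rot: [-0.707, 0.006, -0.006, 0.707]
contact_force: [-0.6, -0.4, -0.1]
gripper_width: 0.052
```

```bash
python3 - <<'E'
from anv import *
for i in range(2): s,f,R=look('w20');print(s['torque'].round(2))
C=cloud(f,s);T=(C-s['position'])@R
x,y,z=T[...,0],T[...,1],T[...,2];ok=f['depth']>0
m=(y>.135)&(y<.156)&(abs(z)<.021)&(abs(x)<.0155)&(abs(x)>.012)&ok;q=C[m];print('top z',np.median(q[:,2]))
E
```

```text
22.025 [ 0.4843 -0.2556  0.2731] yaw -1.02 w 0.05201038370573212 F [-0.6 -0.4 -0.1]
[-0.09  0.04  0.02]
22.075 [ 0.4843 -0.2556  0.2732] yaw -1.02 w 0.051735203110503926 F [-0.2  0.6  0.4]
[-0.1   0.11  0.  ]
top z 0.12580892220520729
```

View pics/w20.png

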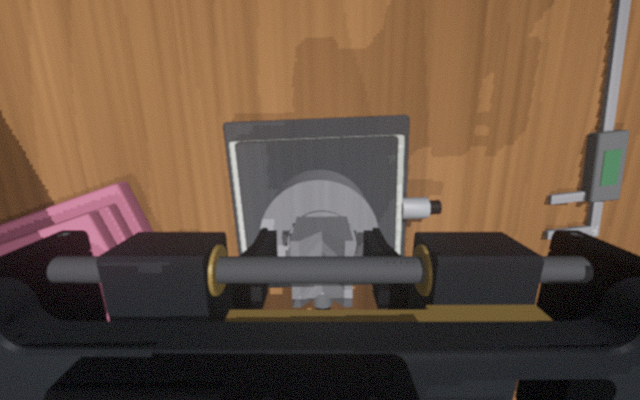

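The fingers are free. Top at z=0.1258 puts the underside about 20.2 mm below the mouth, which is locked. Retracting and checking.

{"method": "move_arm", "body": {
  "rows": [
    {"jaw": 0.4, "translation": [0, -0.01, 0], "roll": 0},
    {"jaw": 0.4, "translation": [0, -0.02, 0], "roll": 0},
    {"jaw": 0.4, "translation": [0, -0.03, 0], "roll": 0},
    {"jaw": 0.4, "translation": [0, -0.03, 0], "roll": 0},
    {"jaw": 0.4, "translation": [0, -0.03, 0], "roll": 0},
    {"jaw": 0.4, "translation": [0, -0.02, 0], "roll": 0},
    {"jaw": 0.4, "translation": [0, 0, 0], "roll": 0},
    {"jaw": 0.4, "translation": [0, 0, 0], "roll": 0}
  ]
}}

```text
t: 23.12
position: [0.484, -0.2554, 0.4128]
tool_rot: [-0.707, 0.007, -0.006, 0.707]
contact_force: [-0.2, 0.1, -0.1]
gripper_width: 0.0523
```

```bash
python3 - <<'E'
from anv import *
s,f,R=look('w21')
C=cloud(f,s);x,y,z=C[...,0],C[...,1],C[...,2];ok=f['depth']>0
m=(z>.120)&(z<.135)&(np.hypot(x-.4844,y+.2556)<.04)&ok;q=C[m]
print('top z',np.median(q[:,2]),cv2.minAreaRect(q[:,:2].astype(np.float32)))
# tilt
A=np.c_[q[:,:2]-q[:,:2].mean(0),np.ones(len(q))];print('plane',np.linalg.lstsq(A,q[:,2],rcond=None)[0])
m=(z>.077)&(z<.083)&(np.hypot(x-.4844,y+.2556)<.04)&ok;print('collar',np.median(z[m]))
f=env.grab_frame('scene');cv2.imwrite('pics/scene21.png',f['img'])
E
```

```text
23.125 [ 0.484  -0.2554  0.4128] yaw -1.02 w 0.052328653909229104 F [-0.2  0.1 -0.1]
top z 0.12481568658422937 ((0.4853975772857666, -0.2554546296596527), (0.03596841171383858, 0.029303917661309242), 89.5896987915039)
plane [-0.00402293 -0.00779235  0.12427918]
collar 0.07990114352918914
```

View pics/scene21.png

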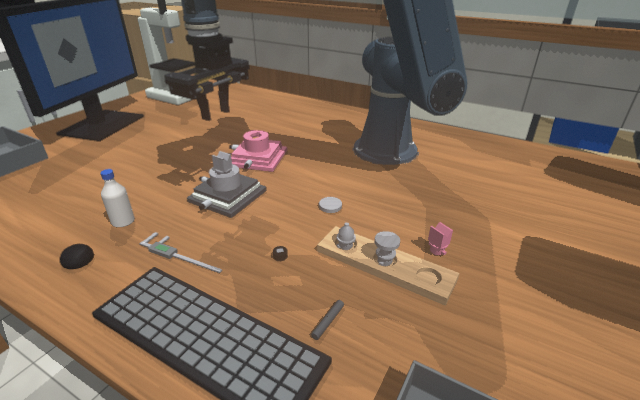

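```bash
python3 - <<'E'
from anv import *
d=dict(np.load('w21.npz'));s={k[2:]:d[k] for k in d if k.startswith('s_')}
C=cloud(d,s);R=pose(d,s)[0];x,y,z=C[...,0]-.4852,C[...,1]+.2555,C[...,2]
m=(z>.118)&(z<.135)&(abs(y)<.015)&(abs(x)<.0145)&(abs(x)>.0115);print(m.sum(),np.percentile(z[m],[10,50,90]))
m=(z>.118)&(z<.135)&(abs(y)<.015)&(abs(x)<.0145)
for lo in range(-15,15,3):
    k=m&(x>=lo/1e3)&(x<(lo+3)/1e3);print(lo,k.sum(),np.median(z[k]) if k.any() else None)
E
```

```text
184 [0.12500456 0.12598126 0.12676091]
-15 74 0.12607026833160476
-12 102 0.12575659755961038
-9 98 0.1224678699743158
-6 66 0.11930866176012442
-3 0 None
0 0 None
3 34 0.11866564900577634
6 94 0.12115208921533294
9 116 0.12473887882219664
12 61 0.12593063466159055
```

The top lands sit at z=0.126 on both sides, so the depth is 20.0 mm: locked, upright, with the groove along world y. Handing in.

```bash
python3 - <<'E'
from plant import env
print(env.job_done())
E
```

```text
the job is handed in; nothing more can be done
None
```

I took the grey V anvil from the rack's +y end hole and locked it in the grey stage's socket, then handed the job in at about 23 s. The hand-in gives no verdict.

**What I did:** The socket's slots, seen by the wrist camera, lay about 1° off world x. I lowered the anvil into the bore with no noticeable side force and met the plunger about 12 mm down. I pushed it to about 25.3 mm by the arm's position reading, without resting on the hard stop. I then turned it 90° clockwise until the moment rose to 0.17 N m, eased up 3 mm and let go.

**Last checks:**
- **Depth:** the head's top is at z = 0.126 m on both sides, so the underside is 20.0 mm below the collar's top.
- **Position and angle:** the head's centre is about 1 mm from the socket's axis. The groove lies along world y within about 1.5°.
- **Tilt:** under 0.01 rad.
- **Forces:** the highest wrist reading was about 10 N.
- **Other objects:** in the last scene picture the other anvils, reference block, specimen, bar and pink look-alikes look unmoved. I did not measure them.

One check disagreed at first: the first median of the top height read 0.1248 m because it included the groove's sloping sides. Measuring only the flat lands gave 0.126 m.

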